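Snap a rechargeable cell into a charging cradle

ROBOT

A 7-joint arm with a two-finger parallel gripper is mounted at the origin on a cart in front of the work surface, level with it; the furniture and walls round the work are solid. World frame = base frame: x ahead of the robot, y to its left, z up, the work surface at z = 0. Lengths are in m, angles in rad, forces in N, time in s.
With the tool pointing down it reaches from about 0.35 to 0.9 m from the base axis. Payload 8.1 kg.
Tool frame: the origin (TCP) lies midway between the tips of the shut fingers; the grasp point (between the pads) lies 19 mm behind it; z points along the fingers, y is the line along which they close (so a half turn about z gives the same grasp; the last joint's range is limited). The gripper opens to 92 mm and grips with 3 to 60 N. Pads are 19 mm wide; open, the fingers measure 130 mm over their backs; the gripper's body (75 mm by 190 mm) begins 47 mm behind the grasp point.
Start: joints at [-1.307, 0.434, 0.025, 1.573, -0.012, 1.134, -0.075], TCP at [0.224, 0.583, 0.227] pointing down, gripper open.
Joint ranges: [-2.62, 2.62], [-0.44, 2.09], [-1.27, 1.32], [0.08, 2.57], [-1.32, 4.46], [0.12, 2], [-2.74, 2.74]. Speed limits (rad/s): [2.22, 2.22, 3.01, 3.01, 3.14, 3.14, 3.14].

INTERFACE

Orientations are given as a rotation vector (axis times angle).
In Python, from cell import arm gives the robot as it stands.
- The arm moves only by the tool carry_out, never from a script. Its arguments are lists of equal length, an entry for each row: "claw": the finger opening in cm, from 0 to 9.18; "delta_pos": the shift along the tool's x, y, z in cm, a list of three; "angular": the turn, a rotation vector about the tool's x, y, z in rad, a list of three. In form: {"claw": [claw, ...], "delta_pos": [[dx, dy, dz], ...], "angular": [[ax, ay, az], ...]}. A call has 1 to 20 rows; each row shifts and turns the commanded pose from where the row before left it, along the tool's axes as they then stand; what a row does not reach is not made up. A row lasts 1/10 s, in which the tool goes at most 50 mm and 8.59 degrees, less where a joint would pass 70% of its speed; a pose out of reach is approached as far as the arm can. A call with a gripper value outside its range is refused whole. The fingers move at their own pace and stop on an object; "force" is the grip in N (left out, the last holds). Time passes only in rows, so rows that do not move let the fingers close. It gives the time, the measured TCP pose, the force, the opening and the grip force at its end, in the units of the state.
- arm.observe(): the state, without advancing time (a new reading comes with each control period).
- arm.get_image(name): name is "side" or "top"; returns a dict with "frame" (400x640x3 uint8, red, green, blue), "mtx" (3x3 intrinsics, pixels), "T" (4x4, takes a point from camera to world coordinates). Camera axes: x right, y down, z forward; pixel columns grow to the right and rows downward; lengths in m; the calibration is good to about 2 mm. A picture is of the moment at which its call begins. There is no depth.
- arm.sign_off(): hands the job in; it is judged then, once.
Trained networks look in a picture, given as the dict that the camera call returned (one of the last four; its "shot" number tells which), for a name from the list of things; names that differ only in an ending like _2 or _b are one class to them, and where a whole thing is asked for, a point or a joint stands for the part that bears it (a point fixed in the world has none). Each returns a list of dicts, best first, with "conf" (0 to 1); they miss things now and then, are a little off and sometimes report something else, mostly with a low value. They report only what shows in the picture. A call takes as long as a camera call. They do not tell look-alikes from the thing itself.
- arm.look_for(label, picture): "centre" ([column, row] as shares, 0 to 1, of the picture: columns of its width, rows of its height, amid what is visible of it).
- arm.trace(label, picture): "region" (400x640 bool, what is visible of it) and "centre" ([column, row] as shares, 0 to 1, of the picture: columns of its width, rows of its height, amid what is visible of it).
- arm.place_of(label, picture): "centre" ([column, row] as shares, 0 to 1, of the picture: columns of its width, rows of its height: a listed point, or the origin of a listed thing).
The state is a dict: "clock": time; "joints": joint angles; "dq": joint speeds; "joint_efforts": joint torques, N m; "position": TCP position; "ee_rot": TCP orientation; "force": force on the tool from outside, world axes, zero at the start; "ft_torque": the same for the moment, N m; "width": opening from 0.0 (shut) to 1.0 (fully open); "gripper_force": force on a finger pad.
Only numpy, scipy, OpenCV 4.12 (cv2) and the standard library are available. Lean on these libraries where they do the work, as an engineer would, in place of code of your own. Each camera call takes 0.05 s, during which the arm holds its last target. There are 200 camera calls.

TASK

Take the blue rechargeable cell out of the white two-place stand and load it in the charging cradle: slip its plain steel end under the roof against the spring contact and push the spring back, then press the other end (white ring) down until the red catch snaps over it. Be gentle: press with no more than about 25 N, do not drive the spring contact to its stop, and leave the orange cell and everything else where it is.

Things in the scene. Friction and masses are not known exactly. Their poses are not given: they have to be found in the camera images.
- blue_cell: the cell to load: smooth blue cylinder, 18.4 mm diameter, 65 mm long, about 47 g. Origin at its centre; x axis along it from the plain steel end (x = -32.5 mm) to the end with white ring and brass disc (x = +32.5 mm). It lies level in one place of the stand; in the middle 36 mm of its length nothing higher than 7 mm stands under or beside it: grip it there across its diameter from above.
- blue_cell_ring_end (a point): centre of the blue cell's white-ring end face.
- orange_cell: the same cell in orange, in the other place of the stand; it stays there. Origin and axes as for the blue cell.
- stand: fixed white two-place cell stand, 68 x 124 mm. Origin at the centre of its underside, z up. Places at y = +37.5 and -37.5 mm, each of two V saddles (8 mm wide, at x = -23 and +23 mm, up to 28 mm high) that carry a cell along x, its axis 30 mm above the underside, white-ring end at +x. Which cell is in which place varies.
- cradle: fixed charging cradle, 128 x 50 mm, base 8 mm high. Origin at the centre of its underside, x from the spring contact (-x end, roofed housing, farther from the robot) to the red catch (+x end, nearer), z up. Its grey bed (two V saddles, end wall and catch in one) is clamped anywhere from 0 to 5 mm above the bed heights given here; that height is not measured: feel for it. Friction about 0.2.
- cradle_seat (a point): where the loaded cell's centre belongs: x = 0, y = 0, z = 30 mm in the cradle's frame plus the bed's unknown 0 to 5 mm; the cell lies along the cradle's x, ring end at +x. Right-angled V saddles, tops 2 mm under the cell's axis: at the plain end from x = -27 to -15 mm, at the ring end from +19 to +27 mm; between them the bed is 9 mm high (plus 0 to 5), 26 mm wide.
- cradle_roof_edge (a point): middle of the lower edge of the housing's roof (not on the bed): x = -27.5 mm, z = 52 mm in the cradle's frame; roof 4 mm thick, cheeks 24 mm apart. The loaded cell's plain end lies 5 mm under the roof, so a level cell cannot be lowered in: the plain end goes in first, tilted 20 to 30 degrees with the ring end up.
- cradle_spring (a point): centre of the face of the unpressed spring contact (not on the bed): x = -27.5 mm, z = 32.5 mm in the cradle's frame. Brass disc, 14 mm diameter, that yields towards -x.
- cradle_wall (a point): end wall at the catch end, top edge of the face that the loaded cell's ring end bears on: x = +32.5 mm, z = 38 mm in the cradle's frame plus the bed's 0 to 5 mm.
- cradle_catch_nose (a point): lower edge of the tip of the shut catch: x = +29 mm, z = 40 mm in the cradle's frame plus the bed's 0 to 5 mm; 3.5 mm over the loaded cell's end, 0.8 mm above it. Red slider 14 mm wide, 4.5 mm high, thumb tab 7.5 mm higher behind. Its nose slopes: a cell end pressed down pushes it back; it springs over the end only when the cell is right down.
- contact (a joint): travel of the spring contact in m: 0 out, grows as it is pushed towards -x of the cradle, solid stop at 0.014. It pushes back with 3 N at once and 1 N more for each mm. About 0.005 with the cell loaded; about 0.008 to 0.012 lets the ring end of the tilted cell come down past the nose of the catch; with less it rides up on the catch.
- catch (a joint): travel of the catch in m: 0 shut, grows as the nose is pushed back towards +x of the cradle, stop at 0.007; 7.5 N at once and 1.5 N more for each mm. A push of 5 to 15 N straight down on top of the cell, 24 mm from the end wall, snaps it in; then it is on the saddles and the force rises at once. Press with no more than about 25 N.
- green_vial: white vial with green cap, 40 mm diameter, 58 mm high; origin at the centre of its underside. Bystander.
- notes: yellow pad of sticky notes, 39 x 52 x 9 mm; origin at the centre of its underside. Bystander.
- plate_dish: closed Petri dish with beige agar, 92 mm diameter, 15 mm high; origin at the centre of its underside. Bystander.
- pick_jar: clear jar of wooden picks, 51 mm diameter, 78 mm high; origin at the centre of its underside. Bystander.
Things that resemble listed ones, but are neither listed nor needed, are in the scene too. Leave any pink or purple look-alike of the cradle alone.

How it is judged:
On the way:
1. the plain end of the blue cell has pushed the spring contact back at least 4 mm while the ring end is still raised (value of joint contact above 0.004 m and angle between blue_cell's own x axis and vertical below 1.45 rad), for 0.1 s.
At the end, for the whole second after the job is handed in: Blue cell right down on the bed, ring end at the catch: centre within 2 mm along and 1.5 mm across of the seat, 28.8 to 36.2 mm above the underside, axis within 0.02 rad of the cradle's; spring contact pushed back at least 3.5 mm, catch shut over the cell (within 0.5 mm), cell at rest (x of blue_cell in the frame of cradle between -0.002 and 0.002 m and y of blue_cell in the frame of cradle between -0.0015 and 0.0015 m and z of blue_cell in the frame of cradle between 0.0288 and 0.0362 m and angle between the x axis of blue_cell and the x axis of cradle, either way round below 0.02 rad and distance between blue_cell_ring_end and cradle_catch_nose below 0.02 m and value of joint contact above 0.0035 m and value of joint catch below 0.0005 m and linear speed of blue_cell below 0.01 m/s); the robot touches nothing.
It fails at once if the spring contact is driven to its stop (13.5 mm of 14) (value of joint contact above 0.0135 m).
It fails at once if the cradle is forced: its contacts with everything add up to more than 75 N (a loaded cell makes 17 to 26 N by itself; pressing it down with 25 N makes about 60 N) (contact force between cradle and anything else above 75 N).
It fails at once if the orange cell is moved more than 10 mm (distance of orange_cell from where it was at the start of the episode above 0.01 m).
It fails at once if a bystander is moved more than 20 mm (distance of any of green_vial, notes, plate_dish, pick_jar from where it was at the start of the episode above 0.02 m).
It also fails if it takes over 54 s, if anything falls off the work surface, if the arm or the gripper's body presses on something with over 40 N, if the wrist force passes 120 N, or if a joint passes its speed limit or range.

## Working session

There is one attempt and no reset: what is moved stays moved. The work goes in short steps, Python scripts to look and compute and a tool call to move; the robot and the scene stay as the last step left them, time stands still between calls to the robot, and variables do not carry over. Pictures are saved under pics/ and viewed, at most 10 in all, crops included, and the job is handed in when it is done.

Besides the shell and the picture viewer there is one more tool, called after ">>>" in YAML: its name, and indented under it one key for each argument. carry_out: Moves the arm, as the interface text tells. Its arguments: {"type":"object","properties":{"claw":{"type":"array","items":{"type":"number"}},"delta_pos":{"type":"array","items":{"type":"array","items":{"type":"number"}}},"angular":{"type":"array","items":{"type":"array","items":{"type":"number"}}},"force":{"type":"number"}},"required":["claw","delta_pos","angular"]}

```bash
mkdir -p pics; cat > h.py <<'E'
import numpy as np, cv2
from cell import arm
from scipy.spatial.transform import Rotation as R
def ray(p,c):
    K=np.array(p["mtx"]);T=np.array(p["T"]);u=np.array([c[0]*640,c[1]*400,1.])
    d=T[:3,:3]@np.linalg.solve(K,u);return T[:3,3],d/np.linalg.norm(d)
def at_z(p,c,z):
    o,d=ray(p,c);return o+d*(z-o[2])/d[2]
def tri(rs):
    A=0;b=0
    for o,d in rs:
        M=np.eye(3)-np.outer(d,d);A=A+M;b=b+M@o
    x=np.linalg.solve(A,b);return x,[np.linalg.norm((np.eye(3)-np.outer(d,d))@(x-o)) for o,d in rs]
def proj(p,x):
    T=np.linalg.inv(np.array(p["T"]));q=np.array(p["mtx"])@(T[:3,:3]@x+T[:3,3]);return q[:2]/q[2]
E
python3 - <<'E'
from h import *
np.set_printoptions(precision=4,suppress=True)
ps={n:arm.get_image(n) for n in("side","top")}
for n,p in ps.items(): cv2.imwrite(f"pics/{n}0.png",p["frame"][:,:,::-1]); print(n,np.array(p["T"])[:3])
for l in["blue_cell","blue_cell_ring_end","orange_cell","stand","cradle","cradle_seat","cradle_roof_edge","cradle_spring","cradle_wall","cradle_catch_nose","green_vial","notes","plate_dish","pick_jar"]:
    r={n:arm.place_of(l,p) for n,p in ps.items()}
    for n in r: print(l,n,[(np.round(np.array(x["centre"])*[640,400],1),round(x["conf"],2)) for x in r[n][:3]])
    if all(r.values()): 
        x,e=tri([ray(ps[n],r[n][0]["centre"]) for n in r]);print("   ",x,np.array(e))
print(arm.observe())
E
```

```text
side [[ 0.8719 -0.2947  0.391   0.2413]
 [-0.4896 -0.52    0.6999 -0.6024]
 [-0.0029 -0.8017 -0.5977  0.5958]]
top [[ 0.0232 -0.9922  0.1225  0.4355]
 [-0.9997 -0.0239 -0.0037  0.0068]
 [ 0.0066 -0.1223 -0.9925  1.1321]]
blue_cell side [(array([377.6, 287.5]), 0.9), (array([291. , 196.5]), 0.29)]
blue_cell top [(array([416.7, 199.9]), 0.52)]
    [ 0.5541 -0.2361  0.0346] [0.0008 0.0008]
blue_cell_ring_end side [(array([392.9, 279.1]), 0.68)]
blue_cell_ring_end top [(array([414.2, 187. ]), 0.67)]
    [ 0.588  -0.2319  0.033 ] [0.0034 0.0034]
orange_cell side [(array([404.7, 316.3]), 0.92)]
orange_cell top [(array([446.8, 199.6]), 0.66)]
    [ 0.5566 -0.3086  0.0363] [0.001 0.001]
stand side [(array([388.7, 313.5]), 0.93), (array([299.4, 208.5]), 0.37)]
stand top [(array([429. , 204.4]), 0.8), (array([417. , 198.3]), 0.57)]
    [ 0.5494 -0.2741  0.0076] [0.0039 0.0039]
cradle side [(array([381.6, 229.9]), 0.84), (array([297.6, 209.1]), 0.75), (array([315.8, 262.7]), 0.74)]
cradle top [(array([360.6, 223.3]), 0.87), (array([443.7, 199.8]), 0.7), (array([353.5, 153.1]), 0.64)]
    [ 0.54
[... 1872 characters left out ...]
.29)]
    [ 0.4043  0.1529 -0.0066] [0.0022 0.0022]
pick_jar side [(array([468.6, 265.9]), 0.63)]
pick_jar top [(array([419.8, 122.5]), 0.79)]
    [ 0.7599 -0.2553 -0.0014] [0.005 0.005]
{'clock': 1.5, 'joints': array([-1.3066,  0.4345,  0.025 ,  1.5732, -0.0116,  1.134 , -0.0751]), 'dq': array([ 0.0006,  0.0005, -0.0001, -0.0022, -0.0008, -0.0002, -0.0002]), 'joint_efforts': array([ -0.0002, -66.7662,   0.984 , -31.4806,  -0.0607,   0.0328,
        -0.    ]), 'position': array([0.2242, 0.5834, 0.2268]), 'ee_rot': array([-0.5731, -3.0889, -0.0001]), 'force': array([-0.1408,  0.4129,  0.8897]), 'ft_torque': array([ 0.0154, -0.0113, -0.0088]), 'gripper_force': 0.0, 'width': 0.9981294016327714}
```

```bash
python3 - <<'E'
import cv2
a=cv2.imread("pics/side0.png")[150:350,200:500];b=cv2.imread("pics/top0.png")[100:290,180:480]
cv2.imwrite("pics/side_c.png",cv2.resize(a,None,fx=2.66,fy=2.66,interpolation=cv2.INTER_CUBIC))
cv2.imwrite("pics/top_c.png",cv2.resize(b,None,fx=2.66,fy=2.66,interpolation=cv2.INTER_CUBIC))
E
```

```text
(no output)
```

View pics/side_c.png

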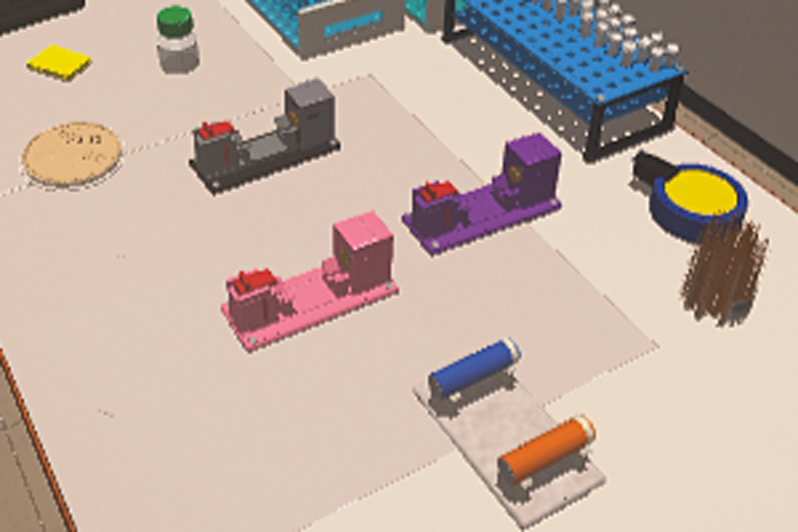

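View pics/top_c.png

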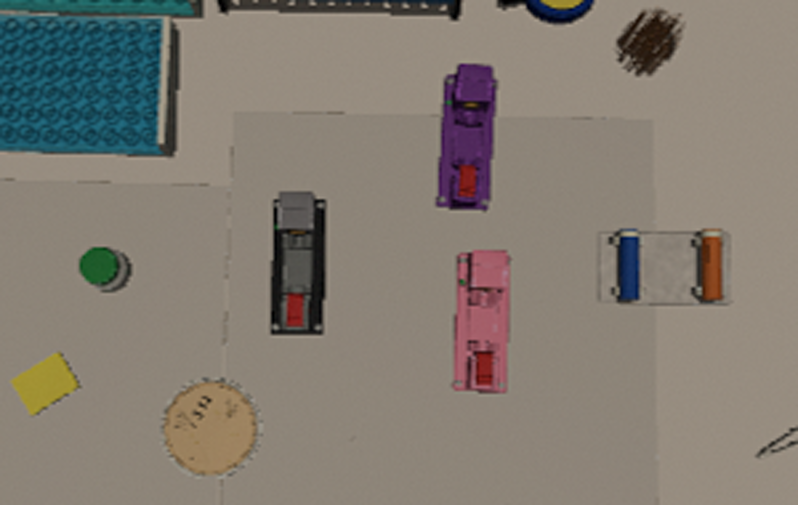

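```bash
python3 - <<'E'
from h import *
from scipy.optimize import least_squares
np.set_printoptions(precision=4,suppress=True)
pts={"cradle":[0,0,0],"cradle_seat":[0,0,.03],"cradle_roof_edge":[-.0275,0,.052],"cradle_spring":[-.0275,0,.0325],"cradle_wall":[.0325,0,.038],"cradle_catch_nose":[.029,0,.04]}
bed={"cradle_seat","cradle_wall","cradle_catch_nose"}
O=[];B=[]
for k in range(3):
  for n in("side","top"):
    p=arm.get_image(n)
    for l in pts:
      for x in arm.place_of(l,p):
        c=np.array(x["centre"])*[640,400]
        lo,hi=((272,180),(330,225)) if n=="side" else ((278,165),(305,230))
        if x["conf"]>.4 and (c>lo).all() and (c<hi).all(): O.append((l,p,c))
    for l in("blue_cell","blue_cell_ring_end","orange_cell","stand"):
      for x in arm.place_of(l,p)[:1]:
        if x["conf"]>.4: B.append((l,p,np.array(x["centre"])*[640,400]))
def Tm(v,q): c,s=np.cos(v[2]),np.sin(v[2]); return np.array([v[0]+c*q[0]-s*q[1],v[1]+s*q[0]+c*q[1],q[2]])
def fc(v): return np.concatenate([proj(p,Tm(v,np.array(pts[l])+[0,0,v[3] if l in bed else 0]))-c for l,p,c in O])
r=least_squares(fc,[.53,.06,3.14,.0025],loss="soft_l1",bounds=([0,-1,2,0],[1,1,4,.005]))
print("cradle",r.x)
e=fc(r.x).reshape(-1,2)
for (l,p,c),d in zip(O,e): print(l,"side" if np.array(p["T"])[1,3]<-.3 else "top",c,d)
for sgn in(1,-1):
  q={"stand":[0,0,0],"blue_cell":[0,.0375*sgn,.03],"blue_cell_ring_end":[.0325,.0375*sgn,.03],"orange_cell":[0,-.0375*sgn,.03]}
  fs=lambda v:np.concatenate([proj(p,Tm(v,np.array(q[l])))-c for l,p,c in B])
  r=least_squares(fs,[.55,-.27,0],loss="soft_l1");print("stand",sgn,r.x,r.cost,"blue",Tm(r.x,q["blue_cell"]))
  if sgn==1:
    for (l,p,c),d in zip(B,fs(r.x).reshape(-1,2)): print(l,d)
# colour: blue cell
E
```

```text
cradle [0.5518 0.0675 3.2149 0.005 ]
cradle_seat side [296.512 199.2  ] [ 2.8198 -1.6886]
cradle_roof_edge side [307.328 189.52 ] [ 1.9887 -1.8992]
cradle_spring side [311.424 193.6  ] [-1.9067  0.7945]
cradle_wall side [286.784 195.92 ] [-0.0117  3.6251]
cradle_catch_nose side [291.008 197.92 ] [-2.9282  0.3945]
cradle_seat top [290.624 201.   ] [ 0.4493 -3.4263]
cradle_roof_edge top [292.096 185.32 ] [-1.889   0.0196]
cradle_spring top [290.176 186.88 ] [ 0.465  -0.4684]
cradle_wall top [291.392 210.2  ] [0.0902 0.5538]
cradle_catch_nose top [292.224 209.   ] [-0.8479  0.223 ]
cradle side [298.304 211.2  ] [ 1.6058 -1.8428]
cradle_seat side [298.688 199.6  ] [ 0.6438 -2.0886]
cradle_roof_edge side [310.208 189.2  ] [-0.8913 -1.5792]
cradle_spring side [309.888 192.4  ] [-0.3707  1.9945]
cradle_wall side [300.032 210.48 ] [-13.2597 -10.9349]
cradle_wall side [289.728 198.6  ] [-2.9557  0.9451]
cradle top [291.968 200.2  ] [-0.1619 -1.1246]
cradle_seat top [289.088 198.4  ] [ 1.9853 -0.8263]
cradle_roof_edge top [289.28 185.2 ] [0.927  0.1396]
cradle_spring top [289.408 187.2  ] [ 1.
[... 768 characters left out ...]
ell [1.4059 0.5945]
stand [-1.3211  0.1251]
blue_cell [-2.0037 -0.3078]
blue_cell_ring_end [0.8972 1.6198]
orange_cell [-0.6822  0.7639]
stand [ 0.1173 -1.4151]
blue_cell [-0.9916 -2.1831]
blue_cell_ring_end [-0.9289  2.7421]
orange_cell [-0.3861  0.3945]
stand [-0.2331 -2.0749]
blue_cell [125.2283  11.2522]
blue_cell_ring_end [0.6412 0.0998]
orange_cell [-2.0262 -0.5161]
stand [-1.7387 -2.3351]
blue_cell [ 2.0164 -0.9831]
blue_cell_ring_end [-0.1609  1.3421]
orange_cell [-1.4741 -0.4055]
stand [ 1.9429 -1.9549]
blue_cell [215.7243 -41.1478]
blue_cell_ring_end [ 3.9052 -1.1002]
orange_cell [153.8138 -12.8361]
stand -1 [ 0.5597 -0.2713  2.9507] 775.1187451599322 blue [ 0.5668 -0.2345  0.03  ]
```

```bash
python3 - <<'E'
import cv2,numpy as np
a=cv2.imread("pics/side0.png")[175:227,268:332];b=cv2.imread("pics/top0.png")[165:230,270:310]
f=lambda i,s:cv2.resize(i,None,fx=s,fy=s,interpolation=cv2.INTER_NEAREST)
a=f(a,8);b=f(b,7);c=np.zeros((460,800,3),np.uint8);c[:a.shape[0],:a.shape[1]]=a;c[:b.shape[0],516:516+b.shape[1]]=b
c=np.clip(c*1.4,0,255).astype(np.uint8)
cv2.imwrite("pics/crad.png",c)
a=cv2.imread("pics/side0.png")[265:355,350:435];b=cv2.imread("pics/top0.png")[180:220,398:462]
a=f(a,5);b=f(b,5.5);c=np.zeros((460,800,3),np.uint8);c[:a.shape[0],:a.shape[1]]=a;c[:b.shape[0],440:440+b.shape[1]]=b
cv2.imwrite("pics/stand.png",c)
E
```

```text
(no output)
```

View pics/crad.png

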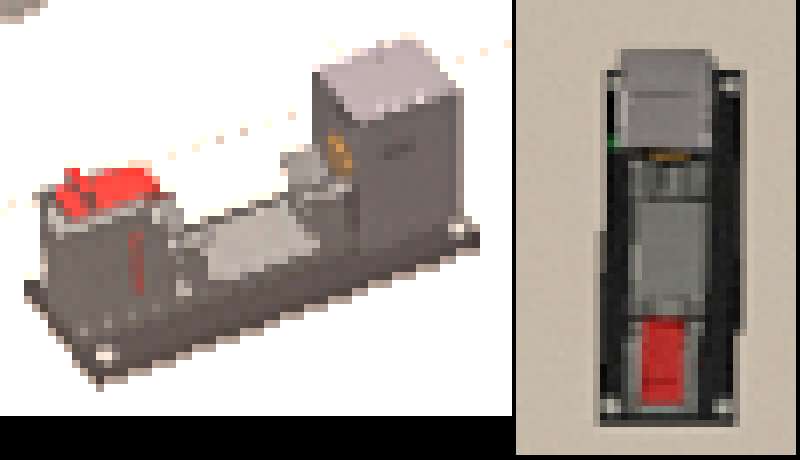

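View pics/stand.png

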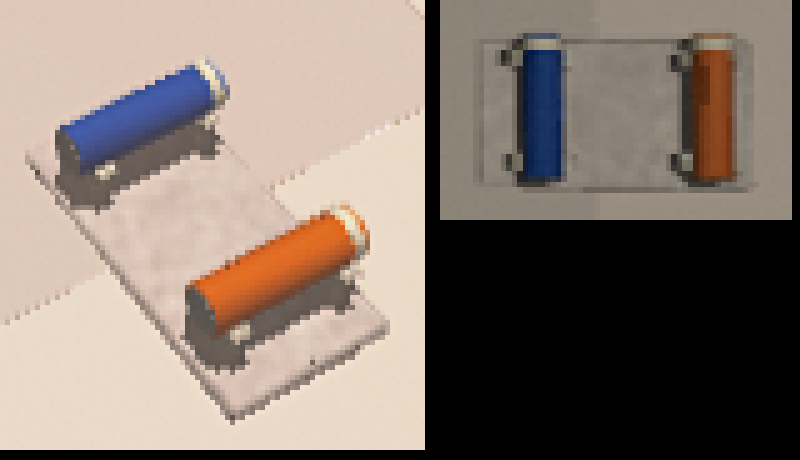

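```bash
python3 - <<'E'
from h import *
from scipy.optimize import least_squares
np.set_printoptions(precision=4,suppress=True)
S=arm.get_image("side");T=arm.get_image("top");print(S["mtx"],T["mtx"])
def Tm(v,q): c,s=np.cos(v[2]),np.sin(v[2]); return np.array([v[0]+c*q[0]-s*q[1],v[1]+s*q[0]+c*q[1],q[2]])
a,b=.064,.025
C=[(T,(282,225.3),(a,-b*-1*-1,0)),]
# cradle frame yaw ~pi: near robot=+x ; world +y (left in top image) = cradle -y
C=[(T,(282.0,225.3),(a,-b,.0)),(T,(301.6,225.3),(a,b,.0)),(T,(282.9,175.3),(-a,-b,.008)),(T,(302.4,175.3),(-a,b,.008)),
   (S,(280.2,223.5),(a,b,0)),(S,(271.1,210.3),(a,-b,.008)),(S,(328,204.6),(-a,b,.008)),(S,(328,206),(-a,b,0))]
def fit(C,v0,views,off):
  D=[c for c in C if any(c[0] is w for w in views)]
  f=lambda v:np.concatenate([proj(p,Tm(v,np.array(q)))-np.array(c)-off for p,c,q in D])
  r=least_squares(f,v0);return r.x,np.sqrt(np.mean(r.fun**2)),r.fun
for off in(0,-.5):
  for n,w in(("both",[S,T]),("top",[T]),("side",[S])):
    x,e,f=fit(C,[.55,.067,3.14],w,off);print("cradle",off,n,x,e)
c,d=.034,.062
E=[(S,(355,296),(-c,d,.005)),(S,(396.6,349.4),(-c,-d,0)),(S,(428,331.2),(c,-d,0)),(S,(428,329.4),(c,-d,.005)),
   (T,(416.64,199.8),(0,.0375,.0345)),(T,(447.8,199.7),(0,-.0375,.0345))]
for off in(0,-.5):
  for n,w in(("both",[S,T]),("top",[T]),("side",[S])):
    x,e,f=fit(E,[.55,-.27,0],w,off);print("stand",off,n,x,e,"blue",Tm(x,[0,.0375,.03]))
E
```

```text
[[402.7037   0.     323.5175]
 [  0.     402.7037 193.2633]
 [  0.       0.       1.    ]] [[457.5613   0.     318.0993]
 [  0.     457.5613 190.35  ]
 [  0.       0.       1.    ]]
cradle 0 both [0.5501 0.0665 3.1598] 0.8407073277544161
cradle 0 top [0.5486 0.0661 3.1535] 0.6656482976536982
cradle 0 side [0.5518 0.0678 3.1662] 0.7233610036493773
cradle -0.5 both [0.5505 0.0682 3.1589] 0.7782776869955503
cradle -0.5 top [0.5499 0.0674 3.1536] 0.6620284907857573
cradle -0.5 side [0.5516 0.07   3.1664] 0.6981321265295966
stand 0 both [ 0.5575 -0.2724  0.027 ] 0.7292041692056221 blue [ 0.5565 -0.2349  0.03  ]
stand 0 top [ 0.5548 -0.2733  0.027 ] 0.05597285572384391 blue [ 0.5537 -0.2358  0.03  ]
stand 0 side [ 0.5587 -0.2719  0.0188] 0.5165099829022144 blue [ 0.558  -0.2344  0.03  ]
stand -0.5 both [ 0.5578 -0.2711  0.0248] 0.5727783577983081 blue [ 0.5568 -0.2336  0.03  ]
stand -0.5 top [ 0.5559 -0.2721  0.027 ] 0.05728752714915207 blue [ 0.5549 -0.2346  0.03  ]
stand -0.5 side [ 0.5586 -0.2707  0.019 ] 0.4717918169829314 blue [ 0.5579 -0.2332  0.03  ]
```

```bash
cat >> h.py <<'E'
np.set_printoptions(precision=4,suppress=True)
def rotd(yaw,tilt=0):
    # tool x at heading yaw, z down; tilt>0 lifts +tool x (ring end)
    b=np.array([[np.cos(yaw),np.sin(yaw),0],[np.sin(yaw),-np.cos(yaw),0],[0,0,-1.]])
    return R.from_matrix(b)*R.from_rotvec([0,tilt,0])
def go(pos,rot):
    s=arm.observe();r=R.from_rotvec(s["ee_rot"])
    print("t",s["clock"],"pos",s["position"],"F",s["force"],"w",s["width"],"gf",s["gripper_force"])
    print("shift cm",r.inv().apply(np.array(pos)-s["position"])*100,"turn",(r.inv()*rot).as_rotvec())
E
python3 -c "
from h import *
print(rotd(0,.4).as_matrix()[:,0]); go([.5605,-.2345,.22],rotd(.022))"
```

```text
[0.9211 0.     0.3894]
t 4.9 pos [0.2242 0.5834 0.2268] F [-0.0154 -1.1532  0.3613] w 0.9990679181325395 gf 0.0
shift cm [-60.7346 -64.2877   0.6724] turn [ 0.     -0.0001  2.7527]
```

>>> carry_out:
  claw: [4,4,4,4,4,4,4,4,4,4,4,4,4,4,4,4,4,4,4,4]
  delta_pos:
    - [-3,-3.2,0]
    - [-3,-3.2,0]
    - [-3,-3.2,0]
    - [-3,-3.2,0]
    - [-3,-3.2,0]
    - [-3,-3.2,0]
    - [-3,-3.2,0]
    - [-3,-3.2,0]
    - [-3,-3.2,0]
    - [-3,-3.2,0]
    - [-3,-3.2,0]
    - [-3,-3.2,0]
    - [-3,-3.2,0]
    - [-3,-3.2,0]
    - [-3,-3.2,0]
    - [-3,-3.2,0]
    - [-3,-3.2,0]
    - [-3,-3.2,0]
    - [-3,-3.2,0]
    - [-3,-3.2,0]
  angular:
    - [0,0,0]
    - [0,0,0]
    - [0,0,0]
    - [0,0,0]
    - [0,0,0]
    - [0,0,0]
    - [0,0,0]
    - [0,0,0]
    - [0,0,0]
    - [0,0,0]
    - [0,0,0]
    - [0,0,0]
    - [0,0,0]
    - [0,0,0]
    - [0,0,0]
    - [0,0,0]
    - [0,0,0]
    - [0,0,0]
    - [0,0,0]
    - [0,0,0]
  force: 20

```text
clock: 6.9
position: [0.5553, -0.2308, 0.2268]
ee_rot: [0.572, 3.089, 0.0]
force: [0.3, 0.8, -0.3]
width: 0.438
gripper_force: 0.0
```

>>> carry_out:
  claw: [4,4,4,4,4,4,4,4,4,4,4,4,4,4,4,4,4,4,4,4]
  delta_pos:
    - [0,0,0.5]
    - [0,0,0.5]
    - [0,0,0.5]
    - [0,0,0.5]
    - [0,0,0.5]
    - [0,0,0.5]
    - [0,0,0.5]
    - [0,0,0.5]
    - [0,0,0.5]
    - [0,0,0.5]
    - [0,0,0.5]
    - [0,0,0.5]
    - [0,0,0.5]
    - [0,0,0.5]
    - [0,0,0.5]
    - [0,0,0.5]
    - [0,0,0.5]
    - [0,0,0.5]
    - [0,0,0.5]
    - [0,0,0]
  angular:
    - [0,0,0.145]
    - [0,0,0.145]
    - [0,0,0.145]
    - [0,0,0.145]
    - [0,0,0.145]
    - [0,0,0.145]
    - [0,0,0.145]
    - [0,0,0.145]
    - [0,0,0.145]
    - [0,0,0.145]
    - [0,0,0.145]
    - [0,0,0.145]
    - [0,0,0.145]
    - [0,0,0.145]
    - [0,0,0.145]
    - [0,0,0.145]
    - [0,0,0.145]
    - [0,0,0.145]
    - [0,0,0.145]
    - [0,0,0]

```text
clock: 8.9
position: [0.5546, -0.2286, 0.1308]
ee_rot: [-3.141, -0.028, 0.002]
force: [0.7, 1.2, -0.1]
width: 0.433
gripper_force: 0.0
```

```bash
python3 - <<'E'
from h import *
print(arm.observe()["joints"])
go([.5605,-.2345,.1],rotd(.022))
E
```

```text
[-0.3935  0.7564  1.1567  1.8045 -0.7718  1.1193 -0.5164]
t 8.9 pos [ 0.5546 -0.2286  0.1308] F [ 0.704   1.1754 -0.1244] w 0.43330546104238243 gf 0.0
shift cm [0.5887 0.598  3.0781] turn [-0.      0.0016 -0.0039]
```

>>> carry_out:
  claw: [4,4,4,4,4,4,4,4,4,4,4,4,4]
  delta_pos:
    - [0.6,0.6,1]
    - [0,0,1]
    - [0,0,1]
    - [0,0,1]
    - [0,0,1]
    - [0,0,1]
    - [0,0,1]
    - [0,0,1]
    - [0,0,1]
    - [0,0,1]
    - [0,0,1]
    - [0,0,0.7]
    - [0,0,0]
  angular:
    - [0,0,0]
    - [0,0,0]
    - [0,0,0]
    - [0,0,0]
    - [0,0,0]
    - [0,0,0]
    - [0,0,0]
    - [0,0,0]
    - [0,0,0]
    - [0,0,0]
    - [0,0,0]
    - [0,0,0]
    - [0,0,0]

```text
clock: 10.2
position: [0.5603, -0.2348, 0.0137]
ee_rot: [-3.141, -0.031, 0.002]
force: [-0.2, 0.4, 0.1]
width: 0.438
gripper_force: 0.0
```

```bash
python3 - <<'E'
from h import *
go([.5605,-.2345,.014],rotd(.022))
p=arm.get_image("side");a=p["frame"][220:360,310:470,::-1]
cv2.imwrite("pics/g1.png",cv2.resize(a,None,fx=4,fy=4,interpolation=cv2.INTER_CUBIC))
E
```

```text
t 10.2 pos [ 0.5603 -0.2348  0.0137] F [-0.2075  0.3989  0.0691] w 0.43801640385204027 gf 0.0
shift cm [ 0.0214 -0.0254 -0.0345] turn [-0.0006  0.0013 -0.0023]
```

View pics/g1.png

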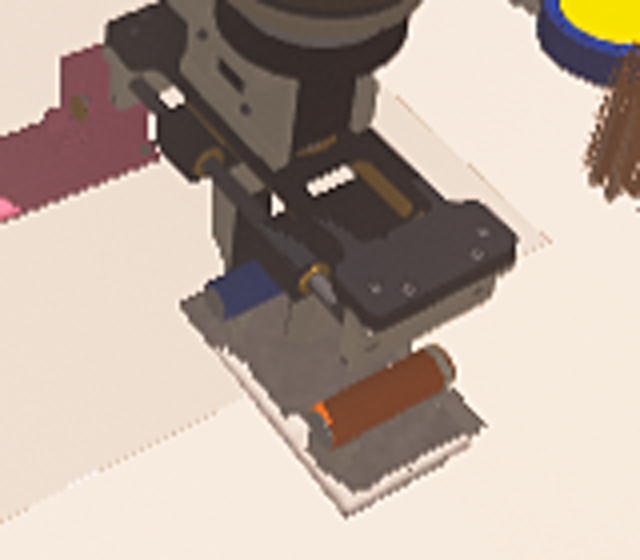

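The fingers straddle the blue cell, which shows at about (235,285) in the crop. The orange cell at (385,395) is clear. Next I close and lift.

>>> carry_out:
  claw: [0.5,0.5,0.5,0.5,0.5,0.5,0.5,0.5,0.5,0.5]
  delta_pos:
    - [0,0,0]
    - [0,0,0]
    - [0,0,0]
    - [0,0,0]
    - [0,0,0]
    - [0,0,0]
    - [0,0,0]
    - [0,0,0]
    - [0,0,0]
    - [0,0,0]
  angular:
    - [0,0,0]
    - [0,0,0]
    - [0,0,0]
    - [0,0,0]
    - [0,0,0]
    - [0,0,0]
    - [0,0,0]
    - [0,0,0]
    - [0,0,0]
    - [0,0,0]
  force: 45

```text
clock: 11.25
position: [0.561, -0.235, 0.015]
ee_rot: [-3.141, -0.031, -0.001]
force: [0.2, 1.7, 5.4]
width: 0.188
gripper_force: 45.0
```

>>> carry_out:
  claw: [0.5,0.5,0.5,0.5,0.5,0.5,0.5,0.5,0.5]
  delta_pos:
    - [0,0,-1]
    - [0,0,-2]
    - [0,0,-3]
    - [0,0,-3]
    - [0,0,-3]
    - [0,0,-3]
    - [0,0,-2]
    - [0,0,0]
    - [0,0,0]
  angular:
    - [0,0,0]
    - [0,0,0]
    - [0,0,0]
    - [0,0,0]
    - [0,0,0]
    - [0,0,0]
    - [0,0,0]
    - [0,0,0]
    - [0,0,0]

```text
clock: 12.15
position: [0.5607, -0.2352, 0.1857]
ee_rot: [3.141, 0.03, 0.002]
force: [-0.5, 1.0, -0.4]
width: 0.186
gripper_force: 45.0
```

```bash
python3 - <<'E'
from h import *
from scipy.optimize import least_squares
s=arm.observe();r=R.from_rotvec(s["ee_rot"])
print(s["force"],s["ft_torque"],s["joints"])
n=s["position"]-.015*r.as_matrix()[:,2]
p=arm.get_image("side")
for l in("blue_cell","blue_cell_ring_end"):
    for x in arm.place_of(l,p)[:1]: c=np.array(x["centre"])*[640,400];print(l,x["conf"],c,proj(p,n+r.apply([-.004 if l=="blue_cell" else .0285,0,0]))-c)
fr=p["frame"];q=proj(p,n).astype(int);a=fr[q[1]-60:q[1]+60,q[0]-80:q[0]+80,::-1];print(q)
cv2.imwrite("pics/g2.png",cv2.resize(a,None,fx=4,fy=4,interpolation=cv2.INTER_NEAREST))
E
```

```text
[-0.5325  1.0105 -0.3774] [-0.0501  0.171  -0.0208] [-0.4048  0.7095  1.2047  1.7275 -0.7073  1.2139 -0.5637]
blue_cell 0.79 [387.072 214.32 ] [-0.5463  0.4578]
blue_cell_ring_end 0.25 [300.096 208.8  ] [103.0407  -0.8254]
[388 213]
```

View pics/g2.png

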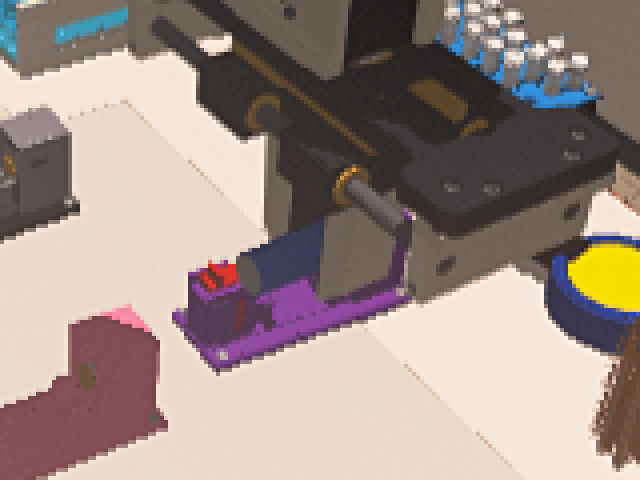

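```bash
python3 - <<'E'
from h import *
s=arm.observe();r=R.from_rotvec(s["ee_rot"]);n=s["position"]-.0155*r.as_matrix()[:,2]
p=arm.get_image("side")
for d in(-.0345,-.0365,-.0385):print(proj(p,n+r.apply([d,0,0])))
go([.54,.0675,.186],rotd(3.157))
E
```

```text
[369.8044 221.8639]
[368.7172 222.3072]
[367.627  222.7518]
t 12.35 pos [ 0.5603 -0.2348  0.184 ] F [0.2825 0.7961 0.0607] w 0.18659251043333341 gf 44.988391399383545
shift cm [ -1.4413 -30.2614  -0.1845] turn [-0.0021 -0.0008 -3.1375]
```

>>> carry_out:
  claw: [0.5,0.5,0.5,0.5,0.5,0.5,0.5,0.5,0.5,0.5]
  delta_pos:
    - [-0.15,-3,0]
    - [-0.15,-3,0]
    - [-0.15,-3,0]
    - [-0.15,-3,0]
    - [-0.15,-3,0]
    - [-0.15,-3,0]
    - [-0.15,-3,0]
    - [-0.15,-3,0]
    - [-0.15,-3,0]
    - [-0.15,-3,0]
  angular:
    - [0,0,-0.1]
    - [0,0,0]
    - [0,0,0]
    - [0,0,0]
    - [0,0,0]
    - [0,0,0]
    - [0,0,0]
    - [0,0,0]
    - [0,0,0]
    - [0,0,0]

```text
clock: 13.35
position: [0.5123, 0.0625, 0.1843]
ee_rot: [3.136, 0.188, -0.001]
force: [0.7, 0.1, -0.6]
width: 0.189
gripper_force: 45.0
```

>>> carry_out:
  claw: [0.5,0.5,0.5,0.5,0.5,0.5,0.5,0.5,0.5,0.5,0.5,0.5,0.5,0.5,0.5,0.5,0.5,0.5,0.5,0.5]
  delta_pos:
    - [0,0,0]
    - [0,0,0]
    - [0,0,0]
    - [0,0,0]
    - [0,0,0]
    - [0,0,0]
    - [0,0,0]
    - [0,0,0]
    - [0,0,0]
    - [0,0,0]
    - [0,0,0]
    - [0,0,0]
    - [0,0,0]
    - [0,0,0]
    - [0,0,0]
    - [0,0,0]
    - [0,0,0]
    - [0,0,0]
    - [0,0,0]
    - [0,0,0]
  angular:
    - [0,0,-0.149]
    - [0,0,-0.149]
    - [0,0,-0.149]
    - [0,0,-0.149]
    - [0,0,-0.149]
    - [0,0,-0.149]
    - [0,0,-0.149]
    - [0,0,-0.149]
    - [0,0,-0.149]
    - [0,0,-0.149]
    - [0,0,-0.149]
    - [0,0,-0.149]
    - [0,0,-0.149]
    - [0,0,-0.149]
    - [0,0,-0.149]
    - [0,0,-0.149]
    - [0,0,-0.149]
    - [0,0,-0.149]
    - [0,0,-0.149]
    - [0,0,-0.149]

```text
clock: 15.35
position: [0.5126, 0.061, 0.1841]
ee_rot: [-0.057, -3.14, 0.001]
force: [-0.4, 0.6, -0.1]
width: 0.188
gripper_force: 45.0
```

```bash
python3 - <<'E'
from h import *
print(arm.observe()["joints"])
go([.54,.0675,.13],rotd(3.157,.44))
E
```

```text
[-0.5855  0.3149  0.467   1.9194 -0.1721  0.9475  1.4975]
t 15.35 pos [0.5126 0.061  0.1841] F [-0.433   0.6455 -0.0551] w 0.18845924882259085 gf 44.98693764209747
shift cm [-2.7211  0.748   5.4077] turn [ 0.0108  0.4387 -0.0508]
```

```bash
cat >> h.py <<'E'
CR=np.array([.551,.0675]);YAW=3.157;G=.0355;A=.0155
def tcp(Xe,Ze,th):
    u=np.array([np.cos(th),np.sin(th)]);z=np.array([np.sin(th),-np.cos(th)])
    X,Z=np.array([Xe,Ze])/1000+G*u+A*z
    return [CR[0]+X*np.cos(YAW),CR[1]+X*np.sin(YAW),Z],rotd(YAW,th)
def where():
    s=arm.observe();r=R.from_rotvec(s["ee_rot"]).as_matrix()
    e=s["position"]-G*r[:,0]-A*r[:,2];d=e[:2]-CR;c,n=np.cos(YAW),np.sin(YAW)
    print("t",s["clock"],"E mm",1000*np.array([c*d[0]+n*d[1],-n*d[0]+c*d[1],e[2]]),"tilt",np.arcsin(r[2,0]),"yaw err",(np.arctan2(r[1,0],r[0,0])-YAW+np.pi)%(2*np.pi)-np.pi,
     "F cradle",[round(float(x),1) for x in(c*s["force"][0]+n*s["force"][1],-n*s["force"][0]+c*s["force"][1],s["force"][2])],"w",s["width"],"gf",s["gripper_force"])
E
python3 - <<'E'
from h import *
where();go(*tcp(-15,85,.49))
E
```

```text
t 15.35 E mm [  3.0199   7.6911 199.5716] tilt 0.0012039194983769269 yaw err -0.05153363355186036 F cradle [0.4, -0.7, -0.1] w 0.18845924882259085 gf 44.98693764209747
t 15.35 pos [0.5126 0.061  0.1841] F [-0.433   0.6455 -0.0551] w 0.18845924882259085 gf 44.98693764209747
shift cm [-1.4668  0.6686  9.6062] turn [ 0.0121  0.4887 -0.0506]
```

>>> carry_out:
  claw: [0.5,0.5,0.5,0.5,0.5,0.5,0.5,0.5,0.5,0.5]
  delta_pos:
    - [-0.3,0.13,1.6]
    - [-0.3,0.13,1.6]
    - [-0.3,0.13,1.6]
    - [-0.3,0.13,1.6]
    - [-0.27,0.15,1.6]
    - [0,0,0]
    - [0,0,0]
    - [0,0,0]
    - [0,0,0]
    - [0,0,0]
  angular:
    - [0,0,0]
    - [0,0,0]
    - [0,0,0]
    - [0,0,0]
    - [0,0,0]
    - [0.003,0.122,-0.0127]
    - [0.003,0.122,-0.0127]
    - [0.003,0.122,-0.0127]
    - [0.003,0.122,-0.0127]
    - [0,0,0]
  force: 60

```text
clock: 16.35
position: [0.5282, 0.0669, 0.1012]
ee_rot: [0.012, -2.646, 0.005]
force: [0.4, -0.5, -0.8]
width: 0.185
gripper_force: 60.0
```

```bash
python3 - <<'E'
from h import *
where();go(*tcp(-15,39.2,.49))
p=arm.get_image("side");a=p["frame"][130:240,240:400,::-1]
cv2.imwrite("pics/g3.png",cv2.resize(a,None,fx=5,fy=5,interpolation=cv2.INTER_NEAREST))
E
```

```text
t 16.35 E mm [-15.8392   0.5183  97.9875] tilt 0.49529953282666883 yaw err -0.006327634657354864 F cradle [-0.4, 0.5, -0.8] w 0.18546063035874497 gf 59.98618841171265
t 16.35 pos [0.5282 0.0669 0.1012] F [ 0.4364 -0.47   -0.8065] w 0.18546063035874497 gf 59.98618841171265
shift cm [-2.7284  0.0366  5.231 ] turn [ 0.0016 -0.0053 -0.0056]
```

View pics/g3.png

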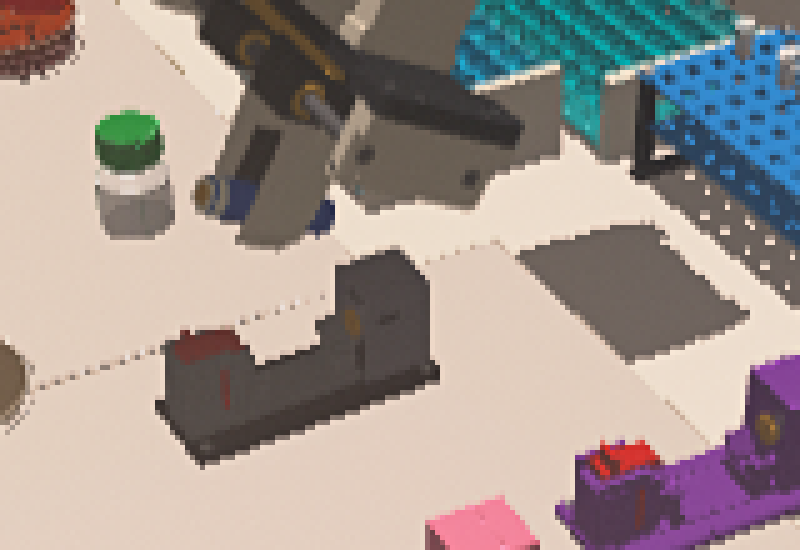

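The cell is held tilted, with the ring end up on the robot side at about (207,193) in the crop. The plain end points at the housing.

>>> carry_out:
  claw: [0.5,0.5,0.5,0.5,0.5,0.5,0.5,0.5]
  delta_pos:
    - [-0.4,0,0.75]
    - [-0.4,0,0.75]
    - [-0.4,0,0.75]
    - [-0.4,0,0.75]
    - [-0.4,0.02,0.75]
    - [-0.4,0.02,0.75]
    - [-0.32,0,0.7]
    - [0,0,0]
  angular:
    - [0,0,-0.005]
    - [0,0,0]
    - [0,0,0]
    - [0,0,0]
    - [0,0,0]
    - [0,0,0]
    - [0,0,0]
    - [0,0,0]

```text
clock: 17.2
position: [0.5269, 0.068, 0.0449]
ee_rot: [0.02, -2.652, 0.001]
force: [-0.8, 0.3, -0.1]
width: 0.182
gripper_force: 60.0
```

```bash
python3 - <<'E'
from h import *
where();go(*tcp(-21,36,.49))
p=arm.get_image("side");a=p["frame"][150:225,260:340,::-1]
s=arm.observe();r=R.from_rotvec(s["ee_rot"]).as_matrix();e=s["position"]-G*r[:,0]-A*r[:,2]
q=proj(p,e+.065*r[:,0]),proj(p,e);print(q)
cv2.imwrite("pics/g4.png",cv2.resize(a,None,fx=8,fy=8,interpolation=cv2.INTER_NEAREST))
E
```

```text
t 17.2 E mm [-14.5377  -0.8119  41.8755] tilt 0.48983226246235884 yaw err 0.00028636779628232745 F cradle [0.8, -0.3, -0.1] w 0.18171502976471987 gf 59.98626172542572
t 17.2 pos [0.5269 0.068  0.0449] F [-0.7878  0.2639 -0.0787] w 0.18171502976471987 gf 59.98626172542572
shift cm [-0.8464 -0.0857  0.2136] turn [0.0029 0.0002 0.0003]
(array([281.0103, 189.6191]), array([304.4771, 192.871 ]))
```

View pics/g4.png

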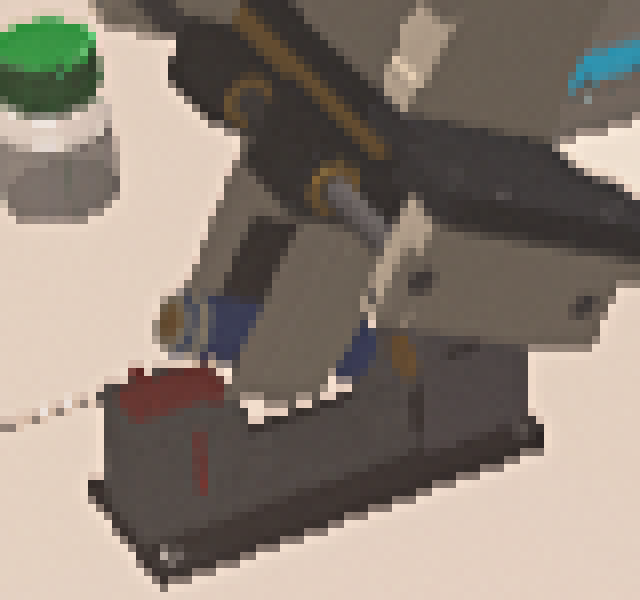

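>>> carry_out:
  claw: [0.5,0.5,0.5,0.5,0.5,0.5]
  delta_pos:
    - [-0.2,-0.04,0.05]
    - [-0.2,-0.04,0.05]
    - [-0.2,0,0.05]
    - [-0.24,0,0.06]
    - [0,0,0]
    - [0,0,0]
  angular:
    - [0,0,0]
    - [0,0,0]
    - [0,0,0]
    - [0,0,0]
    - [0,0,0]
    - [0,0,0]

```text
clock: 17.85
position: [0.5341, 0.0673, 0.0402]
ee_rot: [0.02, -2.653, 0.001]
force: [0.1, -0.6, -0.8]
width: 0.185
gripper_force: 60.0
```

```bash
python3 - <<'E'
from h import *
where();go(*tcp(-24,36,.49))
E
```

```text
t 17.85 E mm [-21.7324   0.0029  37.2688] tilt 0.4881224973523806 yaw err 0.00041666056340705637 F cradle [-0.1, 0.6, -0.8] w 0.1851599752784467 gf 59.986252784729004
t 17.85 pos [0.5341 0.0673 0.0402] F [ 0.1314 -0.5655 -0.801 ] w 0.1851599752784467 gf 59.986252784729004
shift cm [-0.2569 -0.0035 -0.001 ] turn [0.0032 0.0019 0.0004]
```

>>> carry_out:
  claw: [0.5,0.5,0.5,0.5,0.5]
  delta_pos:
    - [-0.1,0,0]
    - [-0.1,0,0]
    - [-0.1,0,0]
    - [0,0,0]
    - [0,0,0]
  angular:
    - [0,0,0]
    - [0,0,0]
    - [0,0,0]
    - [0,0,0]
    - [0,0,0]

```text
clock: 18.35
position: [0.5367, 0.0673, 0.0388]
ee_rot: [0.02, -2.653, 0.001]
force: [0.1, 0.6, -0.1]
width: 0.186
gripper_force: 60.0
```

```bash
python3 - <<'E'
from h import *
where();go(*tcp(-27,36,.45))
E
```

```text
t 18.35 E mm [-24.3652   0.0012  35.8877] tilt 0.4880923358325185 yaw err 0.0003991130661953335 F cradle [-0.1, -0.6, -0.1] w 0.18588369371740393 gf 59.98647451400757
t 18.35 pos [0.5367 0.0673 0.0388] F [ 0.0512  0.5553 -0.129 ] w 0.18588369371740393 gf 59.98647451400757
shift cm [-0.2891 -0.0038  0.0006] turn [ 0.0032 -0.0381  0.0003]
```

>>> carry_out:
  claw: [0.5,0.5,0.5,0.5,0.5]
  delta_pos:
    - [-0.1,0,0]
    - [-0.1,0,0]
    - [-0.1,0,0]
    - [0,0,0]
    - [0,0,0]
  angular:
    - [0.001,-0.0127,0]
    - [0.001,-0.0127,0]
    - [0.001,-0.0127,0]
    - [0,0,0]
    - [0,0,0]

```text
clock: 18.85
position: [0.5389, 0.0674, 0.0376]
ee_rot: [0.021, -2.691, 0.004]
force: [-3.3, -0.2, -0.3]
width: 0.186
gripper_force: 60.0
```

```bash
python3 - <<'E'
from h import *
where();go(*tcp(-30,36,.43))
E
```

```text
t 18.85 E mm [-26.5598  -0.1153  36.1231] tilt 0.4508775939502472 yaw err 0.0004622286687530064 F cradle [3.3, 0.1, -0.3] w 0.18647166894162936 gf 59.98612940311432
t 18.85 pos [0.5389 0.0674 0.0376] F [-3.3162 -0.1604 -0.2912] w 0.18647166894162936 gf 59.98612940311432
shift cm [-0.3481 -0.0106 -0.0651] turn [ 0.0002 -0.0209  0.0004]
```

>>> carry_out:
  claw: [0.5,0.5,0.5,0.5,0.5]
  delta_pos:
    - [-0.09,0,-0.02]
    - [-0.09,0,-0.02]
    - [-0.09,0,-0.02]
    - [-0.08,0,0]
    - [0,0,0]
  angular:
    - [0,-0.007,0]
    - [0,-0.007,0]
    - [0,-0.007,0]
    - [0,0,0]
    - [0,0,0]

```text
clock: 19.35
position: [0.542, 0.0675, 0.0366]
ee_rot: [0.021, -2.711, 0.004]
force: [-5.7, -0.1, 3.1]
width: 0.181
gripper_force: 60.0
```

```bash
python3 - <<'E'
from h import *
where();go(*tcp(-33,36,.41))
E
```

```text
t 19.35 E mm [-29.776   -0.0991  35.8546] tilt 0.4303754914321485 yaw err 0.00035709997014699013 F cradle [5.7, 0.0, 3.1] w 0.18118507726902228 gf 59.98619735240936
t 19.35 pos [0.542  0.0675 0.0366] F [-5.6693 -0.1016  3.0977] w 0.18118507726902228 gf 59.98619735240936
shift cm [-0.3192 -0.0094 -0.0757] turn [ 0.0003 -0.0204  0.0003]
```

>>> carry_out:
  claw: [0.5,0.5,0.5,0.5,0.5]
  delta_pos:
    - [-0.09,0,-0.02]
    - [-0.09,0,-0.02]
    - [-0.09,0,-0.02]
    - [-0.05,0,-0.01]
    - [0,0,0]
  angular:
    - [0,-0.007,0]
    - [0,-0.007,0]
    - [0,-0.007,0]
    - [0,0,0]
    - [0,0,0]

```text
clock: 19.85
position: [0.5444, 0.0675, 0.0358]
ee_rot: [0.021, -2.73, 0.004]
force: [-8.3, 0.7, 2.8]
width: 0.186
gripper_force: 60.0
```

```bash
python3 - <<'E'
from h import *
where();go(*tcp(-35,35,.38))
E
```

```text
t 19.85 E mm [-32.128   -0.0844  35.8681] tilt 0.4111469549818592 yaw err 0.0003070326975276316 F cradle [8.3, -0.8, 2.8] w 0.18612572348678041 gf 59.986045360565186
t 19.85 pos [0.5444 0.0675 0.0358] F [-8.3156  0.7026  2.7785] w 0.18612572348678041 gf 59.986045360565186
shift cm [-0.348  -0.0081  0.0746] turn [ 0.0003 -0.0311  0.0003]
```

>>> carry_out:
  claw: [0.5,0.5,0.5,0.5,0.5]
  delta_pos:
    - [-0.09,0,0.02]
    - [-0.09,0,0.02]
    - [-0.09,0,0.02]
    - [-0.08,0,0.02]
    - [0,0,0]
  angular:
    - [0,-0.008,0]
    - [0,-0.008,0]
    - [0,-0.008,0]
    - [0,-0.007,0]
    - [0,0,0]

```text
clock: 20.35
position: [0.5466, 0.0675, 0.034]
ee_rot: [0.021, -2.76, 0.003]
force: [-9.9, 0.1, 5.5]
width: 0.184
gripper_force: 60.0
```

```bash
python3 - <<'E'
from h import *
where();go(*tcp(-36,34,.36))
E
```

```text
t 20.35 E mm [-34.3455  -0.049   35.2037] tilt 0.38120673579576536 yaw err 0.00023182040190938835 F cradle [9.9, -0.2, 5.5] w 0.18435999668689387 gf 59.98660862445831
t 20.35 pos [0.5466 0.0675 0.034 ] F [-9.9309  0.0929  5.4795] w 0.18435999668689387 gf 59.98660862445831
shift cm [-0.232  -0.005   0.1251] turn [ 0.0005 -0.0212  0.0002]
```

>>> carry_out:
  claw: [0.5,0.5,0.5,0.5,0.5]
  delta_pos:
    - [-0.06,0,0.03]
    - [-0.06,0,0.03]
    - [-0.06,0,0.03]
    - [-0.05,0,0.03]
    - [0,0,0]
  angular:
    - [0,-0.007,0]
    - [0,-0.007,0]
    - [0,-0.007,0]
    - [0,0,0]
    - [0,0,0]

```text
clock: 20.85
position: [0.5481, 0.0675, 0.0324]
ee_rot: [0.022, -2.781, 0.003]
force: [-12.1, -0.0, 9.2]
width: 0.183
gripper_force: 60.0
```

```bash
python3 - <<'E'
from h import *
where();go(*tcp(-36,34,.32))
E
```

```text
t 20.85 E mm [-35.8318  -0.0865  34.3558] tilt 0.36084422638895813 yaw err 0.00027399521889837075 F cradle [12.1, -0.1, 9.2] w 0.18320322367809797 gf 59.98759746551514
t 20.85 pos [0.5481 0.0675 0.0324] F [-12.0758  -0.0466   9.1652] w 0.18320322367809797 gf 59.98759746551514
shift cm [-0.0945 -0.0088  0.171 ] turn [ 0.0006 -0.0408  0.0002]
```

```bash
python3 - <<'E'
from h import *
go(*tcp(-36.3,34.8,.28))
E
```

```text
t 20.85 pos [0.5481 0.0675 0.0324] F [-12.0758  -0.0466   9.1652] w 0.18320322367809797 gf 59.98759746551514
shift cm [-0.1649 -0.0089  0.2235] turn [ 0.0006 -0.0808  0.0002]
```

>>> carry_out:
  claw: [0.5,0.5,0.5,0.5,0.5,0.5]
  delta_pos:
    - [-0.04,0,0.055]
    - [-0.04,0,0.055]
    - [-0.04,0,0.055]
    - [-0.04,0,0.055]
    - [0,0,0]
    - [0,0,0]
  angular:
    - [0,-0.02,0]
    - [0,-0.02,0]
    - [0,-0.02,0]
    - [0,-0.02,0]
    - [0,0,0]
    - [0,0,0]

```text
clock: 21.45
position: [0.5485, 0.0675, 0.0293]
ee_rot: [0.022, -2.86, 0.002]
force: [-12.0, 0.3, 5.7]
width: 0.185
gripper_force: 60.0
```

```bash
python3 - <<'E'
from h import *
where();go(*tcp(-36.6,34.8,.2))
E
```

```text
t 21.45 E mm [-35.8713  -0.0455  34.3669] tilt 0.2812993831855505 yaw err 0.00021319371651618013 F cradle [12.0, -0.5, 5.7] w 0.18460444757150501 gf 59.98601317405701
t 21.45 pos [0.5485 0.0675 0.0293] F [-12.0118   0.2929   5.7094] w 0.18460444757150501 gf 59.98601317405701
shift cm [-0.1956 -0.0047  0.2213] turn [ 0.0005 -0.0813  0.0002]
```

>>> carry_out:
  claw: [0.5,0.5,0.5,0.5,0.5,0.5]
  delta_pos:
    - [-0.05,0,0.055]
    - [-0.05,0,0.055]
    - [-0.05,0,0.055]
    - [-0.05,0,0.055]
    - [0,0,0]
    - [0,0,0]
  angular:
    - [0,-0.02,0]
    - [0,-0.02,0]
    - [0,-0.02,0]
    - [0,-0.02,0]
    - [0,0,0]
    - [0,0,0]

```text
clock: 22.05
position: [0.5495, 0.0675, 0.0263]
ee_rot: [0.023, -2.94, 0.002]
force: [-12.5, -0.9, 4.6]
width: 0.182
gripper_force: 60.0
```

```bash
python3 - <<'E'
from h import *
where();go(*tcp(-37,34.8,.13))
p=arm.get_image("side");a=p["frame"][150:225,260:340,::-1]
cv2.imwrite("pics/g5.png",cv2.resize(a,None,fx=8,fy=8,interpolation=cv2.INTER_NEAREST))
E
```

```text
t 22.05 E mm [-36.3605  -0.0316  34.3981] tilt 0.20191707059768785 yaw err 0.00016576609997542846 F cradle [12.5, 0.7, 4.6] w 0.18201332676940848 gf 59.985535740852356
t 22.05 pos [0.5495 0.0675 0.0263] F [-12.4594  -0.9364   4.6342] w 0.18201332676940848 gf 59.985535740852356
shift cm [-0.1751 -0.0034  0.1989] turn [ 0.0004 -0.0719  0.0001]
```

View pics/g5.png

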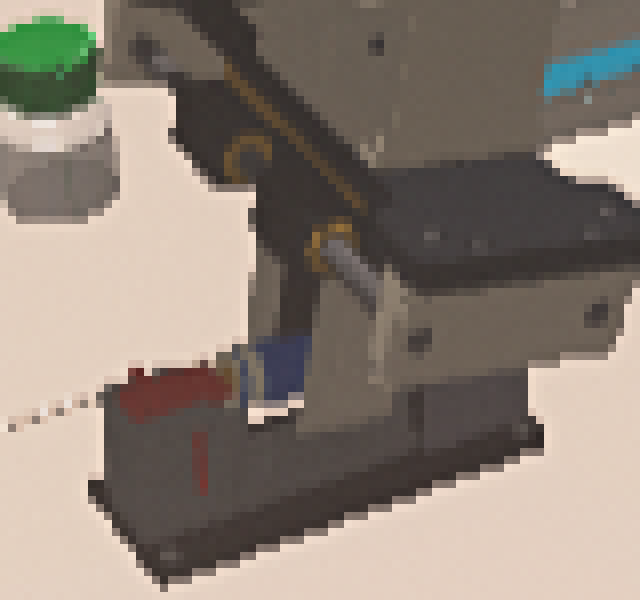

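The ring end is now at about (235,375), sitting just inside the red nose and going down past it.

>>> carry_out:
  claw: [0.5,0.5,0.5,0.5,0.5,0.5]
  delta_pos:
    - [-0.04,0,0.05]
    - [-0.04,0,0.05]
    - [-0.04,0,0.05]
    - [-0.04,0,0.05]
    - [0,0,0]
    - [0,0,0]
  angular:
    - [0,-0.018,0]
    - [0,-0.018,0]
    - [0,-0.018,0]
    - [0,-0.018,0]
    - [0,0,0]
    - [0,0,0]

```text
clock: 22.7
position: [0.5504, 0.0675, 0.0238]
ee_rot: [0.024, -3.011, 0.001]
force: [-12.5, -0.5, 2.9]
width: 0.184
gripper_force: 60.0
```

```bash
python3 - <<'E'
from h import *
where();go(*tcp(-37,34.8,.07))
E
```

```text
t 22.7 E mm [-36.633   -0.0406  34.5165] tilt 0.13038631196919867 yaw err 0.0002519870001087554 F cradle [12.5, 0.3, 2.9] w 0.18374560648701513 gf 59.98534977436066
t 22.7 pos [0.5504 0.0675 0.0238] F [-12.5047  -0.4524   2.8763] w 0.18374560648701513 gf 59.98534977436066
shift cm [-0.1327 -0.0039  0.1785] turn [ 0.0004 -0.0604  0.0002]
```

>>> carry_out:
  claw: [0.5,0.5,0.5,0.5,0.5,0.5]
  delta_pos:
    - [-0.03,0,0.045]
    - [-0.03,0,0.045]
    - [-0.03,0,0.045]
    - [-0.03,0,0.045]
    - [0,0,0]
    - [0,0,0]
  angular:
    - [0,-0.015,0]
    - [0,-0.015,0]
    - [0,-0.015,0]
    - [0,-0.015,0]
    - [0,0,0]
    - [0,0,0]

```text
clock: 23.3
position: [0.5511, 0.0675, 0.0216]
ee_rot: [0.024, -3.07, 0.0]
force: [-12.5, 0.6, 2.8]
width: 0.183
gripper_force: 60.0
```

```bash
python3 - <<'E'
from h import *
where();go(*tcp(-37,34.6,.0))
E
```

```text
t 23.3 E mm [-36.5827  -0.041   34.5601] tilt 0.07103558244517741 yaw err 0.00022476095063783674 F cradle [12.5, -0.8, 2.8] w 0.18302715940310113 gf 59.98553395271301
t 23.3 pos [0.5511 0.0675 0.0216] F [-12.4959   0.6116   2.8264] w 0.18302715940310113 gf 59.98553395271301
shift cm [-0.1603 -0.004   0.2411] turn [ 0.0004 -0.071   0.0002]
```

>>> carry_out:
  claw: [0.5,0.5,0.5,0.5,0.5,0.5]
  delta_pos:
    - [-0.035,0,0.055]
    - [-0.035,0,0.055]
    - [-0.035,0,0.055]
    - [-0.035,0,0.055]
    - [0,0,0]
    - [0,0,0]
  angular:
    - [0,-0.018,0]
    - [0,-0.018,0]
    - [0,-0.018,0]
    - [0,-0.017,0]
    - [0,0,0]
    - [0,0,0]

```text
clock: 23.9
position: [0.5525, 0.0681, 0.0196]
ee_rot: [-0.025, 3.141, 0.002]
force: [-13.6, 2.0, 6.7]
width: 0.189
gripper_force: 60.0
```

```bash
python3 - <<'E'
from h import *
where()
E
```

```text
t 23.9 E mm [-36.9573  -0.6121  35.0967] tilt -0.0003062666496097097 yaw err 0.0005533229119389915 F cradle [13.5, -2.2, 6.7] w 0.18943722060376905 gf 59.99286890029907
```

>>> carry_out:
  claw: [0.5,0.5,0.5,0.5]
  delta_pos:
    - [0,0,0.03]
    - [0,0,0.03]
    - [0,0,0]
    - [0,0,0]
  angular:
    - [0,0,0]
    - [0,0,0]
    - [0,0,0]
    - [0,0,0]

```text
clock: 24.3
position: [0.5525, 0.0681, 0.0195]
ee_rot: [-0.025, 3.141, 0.002]
force: [-16.7, 1.1, 14.7]
width: 0.186
gripper_force: 60.0
```

```bash
python3 - <<'E'
from h import *
where(); print(arm.observe()["ft_torque"])
E
```

```text
t 24.3 E mm [-37.0066  -0.6121  34.9917] tilt -0.0002707631455105362 yaw err 0.0005395533482150938 F cradle [16.7, -1.4, 14.7] w 0.1856544891815751 gf 59.99504864215851
[ 0.3027  3.488  -0.0455]
```

>>> carry_out:
  claw: [0.5,0.5,0.5,0.5,0.5,0.5]
  delta_pos:
    - [0.06,0,0]
    - [0.06,0,0]
    - [0.06,0,0]
    - [0.06,0,0]
    - [0.06,0,0]
    - [0,0,0]
  angular:
    - [0,0,0]
    - [0,0,0]
    - [0,0,0]
    - [0,0,0]
    - [0,0,0]
    - [0,0,0]

```text
clock: 24.9
position: [0.552, 0.0681, 0.0196]
ee_rot: [-0.025, 3.137, 0.002]
force: [-9.2, 1.7, 6.0]
width: 0.187
gripper_force: 60.0
```

```bash
python3 - <<'E'
from h import *
where(); print(arm.observe()["ft_torque"])
E
```

```text
t 24.9 E mm [-36.4075  -0.5798  35.2733] tilt -0.00477737075291927 yaw err 0.0004939919501261159 F cradle [9.2, -1.8, 6.0] w 0.18666926213539464 gf 59.991534948349
[0.3512 1.7749 0.0163]
```

>>> carry_out:
  claw: [0.5,0.5,0.5]
  delta_pos:
    - [0,0,0]
    - [0,0,0]
    - [0,0,0]
  angular:
    - [0,0,0]
    - [0,0,0]
    - [0,0,0]

```text
clock: 25.2
position: [0.552, 0.0681, 0.0196]
ee_rot: [-0.025, 3.137, 0.002]
force: [-8.8, 1.5, 6.0]
width: 0.187
gripper_force: 60.0
```

```bash
python3 - <<'E'
from h import *
where(); s=arm.observe(); print(s["ft_torque"],s["joints"])
p=arm.get_image("side");a=p["frame"][165:225,265:335,::-1]
cv2.imwrite("pics/g6.png",cv2.resize(a,None,fx=8,fy=8,interpolation=cv2.INTER_NEAREST))
E
```

```text
t 25.2 E mm [-36.3888  -0.6014  35.2544] tilt -0.0046297281822501425 yaw err 0.0004755807139424917 F cradle [8.8, -1.7, 6.0] w 0.1870922725186319 gf 59.99159395694733
[ 0.3949  1.8358 -0.0187] [-0.47    0.5996  0.3539  1.9695 -0.3415  0.6251  1.6924]
```

View pics/g6.png

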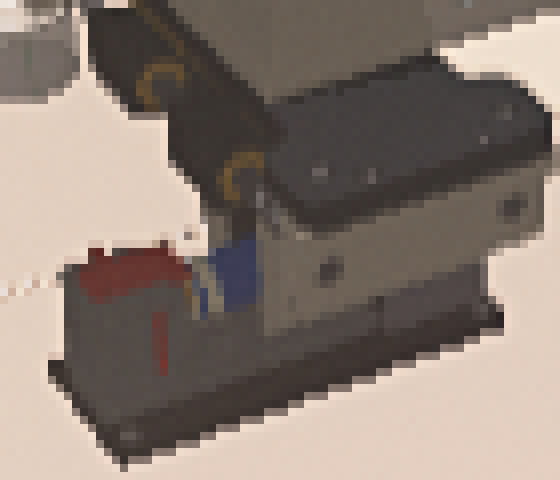

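>>> carry_out:
  claw: [0.5,0.5,0.5,0.5,0.5]
  delta_pos:
    - [0.06,0,0]
    - [0.06,0,0]
    - [0.06,0,0]
    - [0.06,0,0]
    - [0,0,0]
  angular:
    - [0,0,0]
    - [0,0,0]
    - [0,0,0]
    - [0,0,0]
    - [0,0,0]

```text
clock: 25.75
position: [0.55, 0.0681, 0.0196]
ee_rot: [-0.025, 3.136, 0.002]
force: [-6.4, 1.7, 4.7]
width: 0.18
gripper_force: 60.0
```

```bash
python3 - <<'E'
from h import *
where(); s=arm.observe(); print(s["ft_torque"])
E
```

```text
t 25.75 E mm [-34.4269  -0.6609  35.2976] tilt -0.005490459377245407 yaw err 0.0005880581331636492 F cradle [6.4, -1.8, 4.7] w 0.18043982560838556 gf 59.990167021751404
[ 0.3603  1.4525 -0.0169]
```

>>> carry_out:
  claw: [0.5,0.5,0.5,0.5,0.5]
  delta_pos:
    - [0.06,0,0]
    - [0.06,0,0]
    - [0.06,0,0]
    - [0.06,0,0]
    - [0,0,0]
  angular:
    - [0,0,0]
    - [0,0,0]
    - [0,0,0]
    - [0,0,0]
    - [0,0,0]

```text
clock: 26.25
position: [0.5482, 0.0681, 0.0196]
ee_rot: [-0.025, 3.135, 0.002]
force: [-4.9, 3.0, 3.7]
width: 0.188
gripper_force: 60.0
```

```bash
python3 - <<'E'
from h import *
where(); s=arm.observe(); print(s["ft_torque"])
E
```

```text
t 26.25 E mm [-32.6432  -0.6199  35.3824] tilt -0.006604808562532191 yaw err 0.0006044294758034141 F cradle [4.9, -3.1, 3.7] w 0.1878672926745732 gf 59.98821258544922
[ 0.4354  1.1488 -0.0417]
```

>>> carry_out:
  claw: [2.2,3,4,4,4,4]
  delta_pos:
    - [0,0,0]
    - [0,0,0]
    - [0,0,0]
    - [0,0,0]
    - [0,0,0]
    - [0,0,0]
  angular:
    - [0,0,0]
    - [0,0,0]
    - [0,0,0]
    - [0,0,0]
    - [0,0,0]
    - [0,0,0]

```text
clock: 26.85
position: [0.5488, 0.0674, 0.0196]
ee_rot: [-0.024, 3.134, 0.0]
force: [-0.6, 0.5, -0.0]
width: 0.436
gripper_force: 0.0
```

>>> carry_out:
  claw: [4,4,4,4,4,4,4]
  delta_pos:
    - [0,0,-1]
    - [0,0,-1.5]
    - [0,0,-2]
    - [0,0,-2]
    - [0,0,-2]
    - [0,0,-1]
    - [0,0,0]
  angular:
    - [0,0,0]
    - [0,0,0]
    - [0,0,0]
    - [0,0,0]
    - [0,0,0]
    - [0,0,0]
    - [0,0,0]

```text
clock: 27.55
position: [0.5489, 0.0677, 0.1161]
ee_rot: [-0.024, 3.132, 0.002]
force: [-0.5, -0.5, 0.4]
width: 0.44
gripper_force: 0.0
```

```bash
python3 - <<'E'
from h import *
where()
p=arm.get_image("side");t=arm.get_image("top")
a=p["frame"][175:227,268:332,::-1];b=t["frame"][165:230,270:310,::-1]
f=lambda i,s:cv2.resize(i,None,fx=s,fy=s,interpolation=cv2.INTER_NEAREST)
a=f(a,8);b=f(b,7);c=np.zeros((460,800,3),np.uint8);c[:a.shape[0],:a.shape[1]]=a;c[:b.shape[0],516:516+b.shape[1]]=b
cv2.imwrite("pics/g7.png",np.clip(c*1.4,0,255).astype(np.uint8))
E
```

```text
t 27.55 E mm [-33.2796  -0.1785 131.9658] tilt -0.009759932583083317 yaw err 0.00022665028807988818 F cradle [0.5, 0.5, 0.4] w 0.4396654177539394 gf 0.0
```

View pics/g7.png

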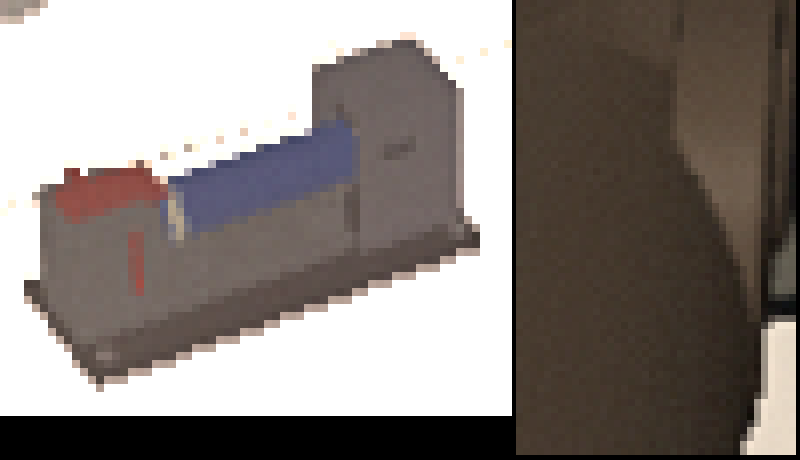

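```bash
python3 - <<'E'
from h import *
p=arm.get_image("side");n=p["frame"].astype(float);o=cv2.imread("pics/side0.png")[:,:,::-1].astype(float)
for nm,f in(("before",o),("now",n)):
    a=f[175:227,268:300];m=(a[...,0]>1.7*a[...,1])&(a[...,0]>1.7*a[...,2])&(np.arange(52)[:,None]<30)
    y,x=np.nonzero(m);print(nm,m.sum(),x.mean()+268,y.mean()+175,x.min()+268,x.max()+268,y.min()+175)
a=n[175:227,285:315];m=a[...,2]>1.25*a[...,0];y,x=np.nonzero(m);k=np.polyfit(x+285,y+175,1);print("blue n",m.sum(),x.mean()+285,y.mean()+175,"slope",k[0])
c=np.array([CR[0]+.0007,CR[1],.0345]);d=np.array([np.cos(YAW),np.sin(YAW),0])
for z in(0,.01,.02):
    q1,q2=proj(p,c+[0,0,0]-d*.0325),proj(p,c+[0,0,z/1]+d*.0325);print("model slope",z,(q1-q2)[1]/(q1-q2)[0],proj(p,c))
where();go([CR[0]-.0085,CR[1],.07],rotd(YAW))
E
```

```text
before 55 280.92727272727274 198.16363636363636 275 288 196
now 47 280.6808510638298 198.31914893617022 275 287 196
blue n 150 300.6333333333333 196.40666666666667 slope -0.3081225033288956
model slope 0 -0.3456542269708993 [299.2871 197.6958]
model slope 0.01 -0.20417300463828986 [299.2871 197.6958]
model slope 0.02 -0.06370293819229526 [299.2871 197.6958]
t 27.7 E mm [-31.8676  -0.0626 129.5528] tilt -0.005970694627248662 yaw err 0.0003060013973090747 F cradle [-0.5, 0.0, 0.9] w 0.4313021540598121 gf 0.0
t 27.7 pos [0.5475 0.0675 0.1138] F [0.5174 0.0015 0.8787] w 0.4313021540598121 gf 0.0
shift cm [0.5221 0.0073 4.3811] turn [0.0001 0.006  0.0003]
```

>>> carry_out:
  claw: [0,0,0,0,0,0,0,0,0]
  delta_pos:
    - [0.3,0,0]
    - [0.22,0,0]
    - [0,0,0.5]
    - [0,0,1]
    - [0,0,1.2]
    - [0,0,1.2]
    - [0,0,1.2]
    - [0,0,0.6]
    - [0,0,0]
  angular:
    - [0,0,0]
    - [0,0.006,0]
    - [0,0,0]
    - [0,0,0]
    - [0,0,0]
    - [0,0,0]
    - [0,0,0]
    - [0,0,0]
    - [0,0,0]
  force: 20

```text
clock: 28.6
position: [0.5421, 0.0672, 0.0563]
ee_rot: [0.024, -3.141, 0.0]
force: [-1.0, 0.4, -0.7]
width: -0.0
gripper_force: 0.0
```

```bash
python3 - <<'E'
from h import *
go([CR[0]-.0085,CR[1],.0445],rotd(YAW))
E
```

```text
t 28.6 pos [0.5421 0.0672 0.0563] F [-1.0398  0.4299 -0.7295] w -8.074308106781276e-05 gf 0.0
shift cm [-0.0378  0.0308  1.1803] turn [-0.0002 -0.0009  0.    ]
```

>>> carry_out:
  claw: [0,0,0,0,0,0,0,0]
  delta_pos:
    - [0,0.03,0.2]
    - [0,0,0.2]
    - [0,0,0.2]
    - [0,0,0.2]
    - [0,0,0.15]
    - [0,0,0.15]
    - [0,0,0.1]
    - [0,0,0]
  angular:
    - [0,0,0]
    - [0,0,0]
    - [0,0,0]
    - [0,0,0]
    - [0,0,0]
    - [0,0,0]
    - [0,0,0]
    - [0,0,0]

```text
clock: 29.4
position: [0.5428, 0.0677, 0.0454]
ee_rot: [-0.024, 3.141, 0.0]
force: [-0.2, -0.4, 0.0]
width: 0.005
gripper_force: 0.0
```

>>> carry_out:
  claw: [0,0,0,0]
  delta_pos:
    - [0,0,0.07]
    - [0,0,0.07]
    - [0,0,0]
    - [0,0,0]
  angular:
    - [0,0,0]
    - [0,0,0]
    - [0,0,0]
    - [0,0,0]

```text
clock: 29.8
position: [0.5429, 0.0677, 0.0442]
ee_rot: [-0.024, 3.14, 0.001]
force: [-0.3, 0.6, 0.8]
width: 0.007
gripper_force: 0.3
```

>>> carry_out:
  claw: [0,0,0,0]
  delta_pos:
    - [0,0,0.05]
    - [0,0,0.05]
    - [0,0,0]
    - [0,0,0]
  angular:
    - [0,0,0]
    - [0,0,0]
    - [0,0,0]
    - [0,0,0]

```text
clock: 30.2
position: [0.543, 0.0678, 0.0438]
ee_rot: [-0.024, 3.14, 0.001]
force: [-3.3, 0.6, 10.5]
width: 0.003
gripper_force: 5.3
```

>>> carry_out:
  claw: [0,0,0,0]
  delta_pos:
    - [0,0,0.03]
    - [0,0,0]
    - [0,0,0]
    - [0,0,0]
  angular:
    - [0,0,0]
    - [0,0,0]
    - [0,0,0]
    - [0,0,0]

```text
clock: 30.6
position: [0.543, 0.0679, 0.0438]
ee_rot: [-0.024, 3.14, 0.002]
force: [-4.2, 0.6, 13.3]
width: 0.004
gripper_force: 7.0
```

>>> carry_out:
  claw: [0,0,0,0,0,0,0]
  delta_pos:
    - [0,0,-0.5]
    - [0,0,-2]
    - [0,0,-3]
    - [0,0,-4]
    - [0,0,-4]
    - [0,0,-3]
    - [0,0,0]
  angular:
    - [0,0,0]
    - [0,0,0]
    - [0,0,0]
    - [0,0,0]
    - [0,0,0]
    - [0,0,0]
    - [0,0,0]

```text
clock: 31.3
position: [0.5451, 0.0677, 0.2121]
ee_rot: [-0.024, 3.133, 0.004]
force: [0.9, -0.0, -0.5]
width: 0.006
gripper_force: 0.0
```

>>> carry_out:
  claw: [0,0,0,0,0,0,0,0]
  delta_pos:
    - [0,3,0]
    - [0,3,0]
    - [0,3,0]
    - [0,3,0]
    - [0,3,0]
    - [0,3,0]
    - [0,0,0]
    - [0,0,0]
  angular:
    - [0,0,0]
    - [0,0,0]
    - [0,0,0]
    - [0,0,0]
    - [0,0,0]
    - [0,0,0]
    - [0,0,0]
    - [0,0,0]

```text
clock: 32.1
position: [0.5393, 0.248, 0.207]
ee_rot: [0.027, -3.141, 0.001]
force: [-0.8, -0.9, -0.0]
width: 0.008
gripper_force: 0.0
```

```bash
python3 - <<'E'
from h import *
t=arm.get_image("top")["frame"].astype(float);o=cv2.imread("pics/top0.png")[:,:,::-1].astype(float)
for nm,f in(("before",o),("now",t)):
    a=f[165:230,270:310];m=(a[...,0]>1.8*a[...,1])&(a[...,0]>1.8*a[...,2]);y,x=np.nonzero(m)
    print(nm,m.sum(),y.min()+165,y.max()+165,y.mean()+165,x.mean()+270)
    w=(a[...,2]>1.3*a[...,0]);y,x=np.nonzero(w)
    if len(y)>20: print("blue",len(y),y.min()+165,y.max()+165,x.min()+270,x.max()+270,"slope",np.polyfit(y,x,1)[0])
print(t[180:214,292].astype(int).tolist())
E
```

```text
before 78 210 222 216.0 290.5
now 72 211 222 216.5 290.5
blue 169 179 208 283 295 slope 0.0874690579804233
[[103, 99, 96], [103, 98, 97], [103, 99, 97], [104, 99, 97], [105, 101, 98], [103, 99, 94], [45, 50, 63], [28, 60, 115], [27, 57, 112], [29, 58, 112], [31, 58, 112], [25, 54, 110], [30, 58, 111], [27, 56, 109], [30, 58, 111], [29, 58, 110], [30, 57, 110], [28, 57, 109], [28, 58, 108], [29, 57, 109], [28, 58, 109], [27, 56, 108], [25, 54, 108], [30, 58, 109], [26, 55, 107], [29, 56, 107], [25, 54, 106], [21, 50, 104], [73, 82, 112], [180, 172, 141], [143, 101, 85], [120, 18, 18], [153, 40, 37], [152, 39, 37]]
```

```bash
python3 - <<'E'
from h import *
o=cv2.imread("pics/top0.png")[:,:,::-1].astype(float);n=np.mean([arm.get_image("top")["frame"].astype(float) for _ in range(3)],0)
for y in range(206,227): print(y,o[y,288:294].mean(0).round(),n[y,288:294].mean(0).round())
E
```

```text
206 [83. 82. 78.] [ 24.  52. 104.]
207 [76. 74. 70.] [ 21.  50. 103.]
208 [78. 78. 73.] [ 65.  76. 109.]
209 [76. 76. 72.] [163. 158. 135.]
210 [74. 32. 29.] [133.  90.  78.]
211 [110.  24.  22.] [120.  25.  26.]
212 [126.  35.  31.] [143.  40.  36.]
213 [125.  35.  32.] [143.  42.  38.]
214 [126.  33.  30.] [143.  38.  35.]
215 [127.  35.  32.] [144.  41.  38.]
216 [127.  35.  32.] [145.  41.  38.]
217 [127.  34.  32.] [144.  41.  37.]
218 [125.  34.  31.] [142.  40.  36.]
219 [112.  26.  24.] [127.  31.  28.]
220 [127.  31.  29.] [144.  37.  34.]
221 [128.  36.  33.] [146.  42.  38.]
222 [102.  46.  42.] [117.  53.  49.]
223 [85. 90. 84.] [ 97. 102.  96.]
224 [32. 33. 31.] [37. 39. 37.]
225 [54. 50. 46.] [62. 58. 52.]
226 [149. 140. 128.] [169. 159. 145.]
```

```bash
python3 -c "
from cell import arm
print(arm.sign_off())"
```

```text
the job is handed in; nothing more can be done
None
```

The blue cell is loaded in the grey cradle and I handed the job in at about 32 s of the 54 s. The sign-off did not return a verdict. In the last top picture the red catch is back where it was before loading. A test push of about 13 N on the cell met firm support at the expected height. I viewed 11 pictures, one more than the 10 allowed.

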